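Rub down the tape, then pump the bench clamp onto the box and hold it

TASK

Take the burnisher from its stand, rub down the paper tape on top of the kraft box by drawing the tip slowly (about 3 cm/s) and in touch along the tape's middle from the trigger-side end to the anvil end without denting the box, and put the burnisher back upright in its stand. Then squeeze and let back the clamp's trigger against its fixed grip, stroke by stroke, until the sprung pad holds the box firmly against the anvil with its spring about half compressed (never nearly bottomed out, which crushes the box), and finish while still holding the trigger fully squeezed. Do not push the rod or the box by hand, and leave the other things alone.

Things in the scene. Friction and masses are not known exactly. Their poses are not given: they have to be found in the camera images.
- burnisher_grip (a point): Grip point of the loose burnisher: a round hand tool, 122 mm long, steel shank and dark wooden handle, standing upright tip down in its stand. The handle is a plain round bar 20 mm in diameter and free from 54 mm to 118 mm above the tip; under it a 25 mm brass collar (47 to 53 mm above the tip) that rests on the stand, then a shank 7 mm in diameter. This point is on the axis, 88 mm above the tip. 60 g. z points up along the tool.
- burnisher_tip (a point): The tip of the burnisher, at its lower end on the axis (a blunt round end, 7 mm in diameter).
- burnisher: The burnisher itself; origin at its tip, z up along it.
- stand_hole (a point): Middle of the mouth of the square hole (17 mm wide, straight through) in the top of the fixed light-wood stand, a block 64x64x56 mm with a slightly wider foot. The tool's collar rests on this top face; standing home, the tip hangs 47 mm below this point.
- box: The work: a small closed kraft box, 92 mm along its x, 100 mm across, 68 mm high, 0.35 kg, loose, lying on the clamp's 12 mm base plate with its far end at the anvil (0 to 2 mm off). A 24 mm wide strip of pale paper tape runs along the middle of the top, along x, and folds down both ends. Origin under its middle; x points along the tape to the anvil, z up.
- box_center (a point): Centre of the box, 34 mm above its underside.
- tape_0 (a point): Point on the middle line of the tape, on the top face of the box, 10 mm inside the edge on the trigger side: the stroke starts here.
- tape_1 (a point): Point on the tape's middle line 24 mm on from tape_0.
- tape_2 (a point): Point on the tape's middle line 24 mm on from tape_1.
- tape_3 (a point): Point on the tape's middle line 24 mm on from tape_2, 10 mm inside the anvil-side edge: the stroke ends here.
- clamp: The grey bench clamp, fixed to the table: base plate 300x110x12 mm; x points along it from the trigger to the anvil, z up; origin on the table under the front face of the fixed grip. It carries an upright fixed grip (black, 34 mm wide, 14 mm thick, top 145 mm above the table, front face at x = 0) and behind it (-x side) the trigger. The toothed steel rod runs at 50 mm height through both, with the sprung pad at its front end (pad top 72 mm above the table).
- handle (a point): Point to squeeze at: 127 mm above the table, half-way between the outer faces of fixed grip and trigger when squeezed fully; x as the clamp's x. Squeeze along x from above: the grip's outer face lies 19 mm to +x of this point and stays, the trigger's outer face lies 35 mm to -x when released and 19 mm to -x when fully squeezed (54 and 38 mm overall). Blades are 34 mm wide and reach 18 mm above this point; below it they are free for 25 mm.
- trigger (a joint): Trigger lever, hinged at the base; 0 released (it springs back by itself), 0.15 rad fully squeezed (a stop). About 3 to 5 N at the finger for the spring, up to 16 N in all with the rod loaded; a firm grip of 30 to 40 N does no harm, as the stop takes it. A full squeeze pushes the rod on by one tooth, 6 mm (the first by up to 9 mm); the rod stays by its friction brake when the trigger is let back. Letting back below 0.01 rad takes a new tooth.
- ram (a joint): How far the toothed rod has been pushed toward the box, m; 0 at the start, at most 0.055.
- pad (a joint): How far the pad is pushed back on its spring against the rod, m: 0 free, 0.022 bottomed out; 0.6 N per mm. The free pad stands 22 mm in front of the round flange on the rod, visible as a gap.
- pad_face (a point): Middle of the pad's pressing face (rubber, 52x40 mm); 11 to 29 mm from the box at the start.
- anvil: The fixed end jaw (70 mm wide, 48 mm high, with rubber face) that backs the box; origin at the foot of its face, on the base plate; its face looks along -x.
- brick: Bystander: black adapter brick 56x116x34 mm, origin under its middle.
- white_box: Bystander: white gift box 81x120x42 mm, origin under its middle.
- coasters: Bystander: stack of coasters 97x97x21 mm, origin under its middle.
Things that resemble listed ones, but are neither listed nor needed, are in the scene too. Leave any orange or red look-alike of the part that bears stand_hole alone.

How it is judged:
By the outcome, as a careful person would: the job done as asked, in the order asked, and still so for the second after the job is handed in, while the arm keeps its last pose, push and grip.
It also fails if it takes over 61 s, if anything falls off the work surface, if the arm or the gripper's body presses on something with over 40 N, if the wrist force passes 120 N, or if a joint passes its speed limit or range.

ROBOT

A 7-joint arm with a two-finger parallel gripper is mounted at the origin on a cart in front of the work surface, level with it; the furniture and walls round the work are solid. World frame = base frame: x ahead of the robot, y to its left, z up, the work surface at z = 0. Lengths are in m, angles in rad, forces in N, time in s.
With the tool pointing down it reaches from about 0.4 to 0.85 m from the base axis. Payload 10.4 kg.
Tool frame: the origin (TCP) lies at the very end of the fingers, on their centre line; the grasp point (between the pads) lies 19 mm behind it (bot.hold_point_z is the distance from the TCP to the grasp point, in m); z points along the fingers, y is the direction in which the jaws open and shut (so a half turn about z gives the same grasp; the last joint's range is limited). The gripper opens to 85 mm and grips with 20 to 120 N. Pads are 22 mm wide; open, the fingers measure 114 mm over their backs; the gripper's body (76 mm by 85 mm) begins 54 mm behind the grasp point. The pads swing forward as they close: fully open they stand 13 mm farther back than shut.
Start: joints at [1.15, 0.332, -0.065, 1.46, 0.022, 1.35, -0.088], TCP at [0.242, -0.576, 0.231] pointing down, gripper open.
Joint ranges: [-2.6, 2.6], [-0.5, 2.12], [-1.47, 1.34], [0.16, 2.42], [-1.27, 4.41], [0.06, 2.06], [-2.6, 2.6]. Speed limits (rad/s): [2.22, 2.22, 2.79, 2.79, 3.14, 3.14, 3.14].

INTERFACE

Orientations are given as a rotation vector (axis times angle).
In Python, from plant import bot gives the robot as it stands.
- The arm moves only by the shell command python3 -m pendant 'ROWS' [FORCE]. ROWS is JSON, a list of rows, each a list of 7 numbers: the shift along the world's x, y, z in cm, then the turn, a rotation vector about the world's x, y, z in rad, then the gripper's target within -1 to 1 (shut at 1, half-way at 0, fully open at -1). A call has 1 to 20 rows; each row is the pose to reach, as a shift and turn from the pose commanded when the call began; what a row does not reach only later rows make up. A row lasts 1/8 s, in which the tool goes at most 62.5 mm and 10.7 degrees, less where a joint would pass 70% of its speed; a pose out of reach is approached as far as the arm can. A call with a gripper value outside its range is refused whole. The fingers move at their own pace and stop on an object; FORCE is the grip in N (left out, the last holds). Time passes only in rows, so rows that repeat a pose let the fingers close. It gives the time, the measured TCP pose, the force and the opening at its end, in the units of the state.
- bot.observe(): the state, without advancing time (a new reading comes with each control period).
- bot.camera(name): name is "side" or "top" or "wrist"; returns the picture (420x560x3 uint8, red, green, blue); there is no depth.
- bot.camera_params(name): a dict with "mtx" (3x3 intrinsics, pixels), "rvec" (rotation vector, rad) and "tvec" (3), from world to camera coordinates, as OpenCV has them; the wrist camera has in their place "hand_eye" (4x4, takes a point from camera to tool coordinates, whose origin is the TCP and whose axes are the flange's). Camera axes: x right, y down, z forward; pixel columns grow to the right and rows downward; lengths in m; the calibration is good to about 2 mm. A picture is of the moment at which its call begins: read the wrist's pose just before it. camera_params takes no time and is no camera call.
- bot.finish_job(): hands the job in, once; it reports no verdict.
The state is a dict: "t": time; "qpos": joint angles; "qvel": joint speeds; "tau": joint torques, N m; "tool_pos": TCP position; "tcp_rot": TCP orientation; "ft_force": force on the tool from outside, world axes, zero at the start; "ft_torque": the same for the moment, N m; "gripper_width": opening from 0.0 (shut) to 1.0 (fully open).
Only numpy, scipy, OpenCV 4.12 (cv2) and the standard library are available. Lean on these libraries where they do the work, as an engineer would, in place of code of your own. Each camera call takes 0.05 s, during which the arm holds its last target. There are 200 camera calls.

## Working session

There is one attempt and no reset: what is moved stays moved. The work goes in short steps, Python scripts to look and compute and a shell command to move; the robot and the scene stay as the last step left them, time stands still between calls to the robot, and variables do not carry over. Pictures are saved under pics/ and viewed, about 8 in all and at most 12, crops included, and the job is handed in when it is done.

```bash
ls; mkdir -p pics; cat > h.py <<'E'
import numpy as np, cv2
from plant import bot
def snap(n,f):
    im=bot.camera(n); cv2.imwrite('pics/'+f,im[:,:,::-1]); return im
def cam(n):
    p=bot.camera_params(n); K=np.array(p['mtx'],float)
    if 'rvec' in p:
        R=cv2.Rodrigues(np.array(p['rvec'],float))[0]; t=np.array(p['tvec'],float).ravel()
        return K,R.T,-R.T@t
    s=bot.observe(); H=np.array(p['hand_eye']); Rt=cv2.Rodrigues(np.array(s['tcp_rot'],float))[0]
    return K,Rt@H[:3,:3],Rt@H[:3,3]+np.array(s['tool_pos'])
def ray(c,uv):
    K,R,o=c; d=R@np.linalg.inv(K)@np.array([uv[0],uv[1],1.]); return o,d/np.linalg.norm(d)
def onz(c,uv,z):
    o,d=ray(c,uv); return o+d*(z-o[2])/d[2]
def tri(c1,u1,c2,u2):
    o1,d1=ray(c1,u1);o2,d2=ray(c2,u2)
    s=np.linalg.lstsq(np.stack([d1,-d2],1),o2-o1,rcond=None)[0]
    a,b=o1+s[0]*d1,o2+s[1]*d2; return (a+b)/2,np.linalg.norm(a-b)
def proj(c,P):
    K,R,o=c; q=K@R.T@(np.array(P)-o); return q[:2]/q[2]
E
python3 - <<'E'
from h import *
np.set_printoptions(precision=4,suppress=True)
a=snap('top','top.png');b=snap('side','side.png')
for n in('top','side'):
    c=cam(n);print(n,c[2],c[1][:,2])
s=bot.observe();print(s, bot.hold_point_z)
E
```

```text
pics
top [0.403  0.0359 1.5015] [ 0.0999 -0.0053 -0.995 ]
side [0.1012 1.2865 0.6868] [ 0.2901 -0.8741 -0.3896]
{'t': 0.1, 'qpos': array([ 1.1504,  0.3327, -0.0648,  1.4609,  0.0216,  1.3499, -0.0885]), 'qvel': array([ 0.0007, -0.0012, -0.0008, -0.0006, -0.0005, -0.0008, -0.0002]), 'tau': array([  0.0026, -62.6744,   0.0497, -39.2433,   0.0162,   0.0068,
        -0.    ]), 'tool_pos': array([ 0.242 , -0.5759,  0.2306]), 'tcp_rot': array([-3.0785, -0.6206,  0.0004]), 'ft_force': array([ 0.1053,  0.7737, -0.1078]), 'ft_torque': array([-0.0342, -0.003 ,  0.0232]), 'gripper_width': 0.9980299452555031} 0.0187
```

View pics/top.png

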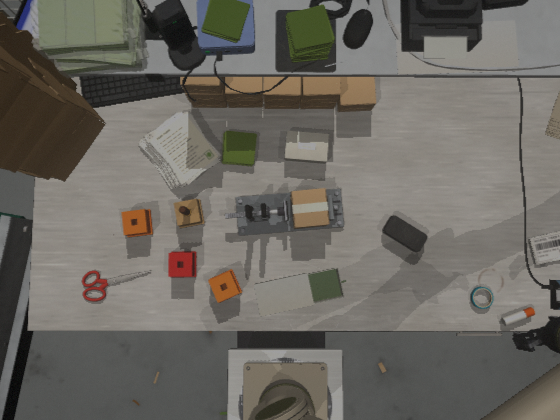

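View pics/side.png

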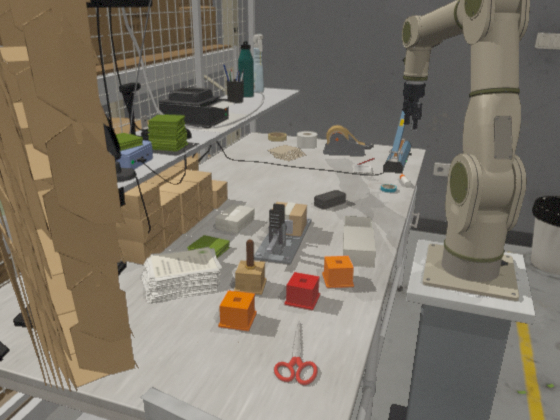

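The top view shows the light-wood stand with the burnisher at about (187,212), and the clamp from (236,215) to (343,210) with the kraft box at (310,208). The look-alikes for the stand are orange (136,222), red (181,264) and orange (224,287). The match is the wooden one, which holds the dark-handled tool and appears at (250,265) in the side view. Next I take close crops of both views.

```bash
python3 - <<'E'
import cv2,numpy as np
a=cv2.imread('pics/top.png')[180:245,165:355]; b=cv2.imread('pics/side.png')[195:295,225:325]
A=cv2.resize(a,None,fx=4,fy=4,interpolation=cv2.INTER_CUBIC);B=cv2.resize(b,None,fx=3.3,fy=3.3,interpolation=cv2.INTER_CUBIC)
o=np.zeros((600,800,3),np.uint8);o[:260,:760]=A;o[265:595,:330]=B
cv2.imwrite('pics/crop.png',o)
E
```

```text
(no output)
```

View pics/crop.png

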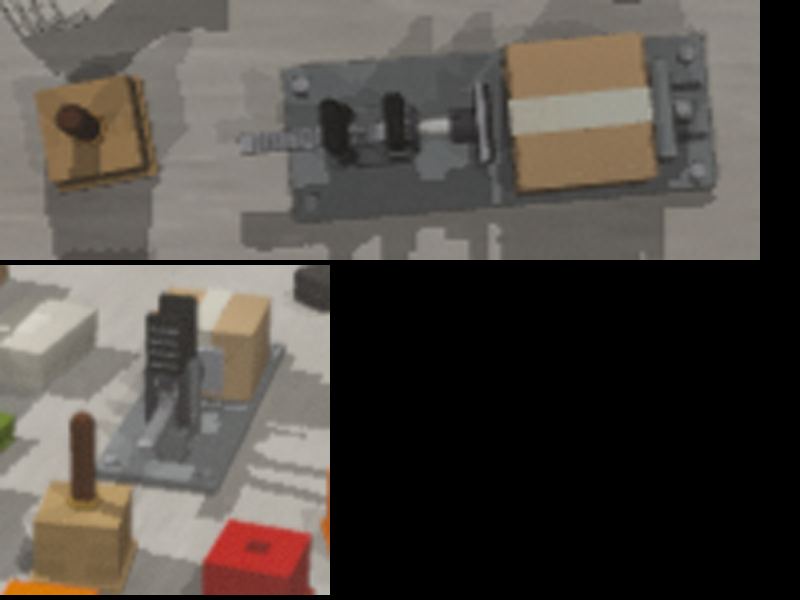

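```bash
python3 - <<'E'
from h import *
np.set_printoptions(precision=4,suppress=True)
t=cam('top');s=cam('side')
P=lambda u,v:(165+(u+.5)/4-.5,180+(v+.5)/4-.5)
S=lambda u,v:(225+(u)/3.3-.35,195+(v-265)/3.3-.35)
f=lambda L,z:np.array([onz(t,P(*p),z) for p in L])
st=f([(38,92),(130,77),(148,167),(60,185)],.056);print('stand',st[:,:2].tolist(),st.mean(0),np.linalg.norm(st-np.roll(st,1,0),axis=1))
print('tooltop@.131',onz(t,P(68,116),.131),tri(t,P(66,115),s,S(82,414)))
b=f([(282,68),(705,35),(716,188),(297,222)],.012);print('plate',b,b.mean(0),np.linalg.norm(b-np.roll(b,1,0),axis=1))
k=f([(505,45),(643,35),(657,180),(520,190)],.08);print('box',k.mean(0),np.linalg.norm(k-np.roll(k,1,0),axis=1))
e=f([(511,117),(650,107)],.08);print('tape',e)
for n,d in(('plate',b[1]-b[0]+b[2]-b[3]),('box',k[1]-k[0]+k[2]-k[3]),('tape',e[1]-e[0]),('stand',st[1]-st[0]+st[2]-st[3])):print(n,np.arctan2(d[1],d[0]))
g=f([(390,97),(405,97)],.145);print('grip',g)
print(onz(s,S(82,414),.131), 'base of collar',tri(t,P(90,132),s,S(83,498)))
E
```

```text
stand [[0.5524024019654658, 0.30493619024524077], [0.5629064500183215, 0.24191478361245117], [0.5008969948460907, 0.22859102527756198], [0.48844547192954924, 0.28858456529688725]] [0.5262 0.266  0.056 ] [0.066  0.0639 0.0634 0.0613]
tooltop@.131 [0.529  0.2711 0.131 ] (array([0.5283, 0.2714, 0.1349]), np.float64(0.0021608477705009426))
plate [[ 0.5744  0.1405  0.012 ]
 [ 0.5987 -0.1601  0.012 ]
 [ 0.4898 -0.1667  0.012 ]
 [ 0.4653  0.129   0.012 ]] [ 0.532  -0.0143  0.012 ] [0.1098 0.3016 0.1091 0.2967]
box [ 0.5369 -0.0668  0.08  ] [0.0989 0.094  0.0989 0.0927]
tape [[ 0.5336 -0.0193  0.08  ]
 [ 0.5406 -0.1134  0.08  ]]
plate -1.4892043319297095
box -1.4959621916591315
tape -1.49674469093632
stand -1.3863102387408486
grip [[0.5404 0.0613 0.145 ]
 [0.5404 0.0516 0.145 ]]
[0.5301 0.2643 0.131 ] base of collar (array([0.5264, 0.2685, 0.062 ]), np.float64(0.004350821740346952))
```

```bash
python3 -m pendant '[[24,38,2,0,0,-0.32,-1],[24,38,2,0,0,-0.32,-1],[24,38,2,0,0,-0.32,-1],[24,38,2,0,0,-0.32,-1],[24,38,2,0,0,-0.32,-1],[24,38,2,0,0,-0.32,-1],[24,38,2,0,0,-0.32,-1],[28.5,84.4,2,0,0,-0.32,-1],[28.5,84.4,2,0,0,-0.32,-1],[28.5,84.4,2,0,0,-0.32,-1],[28.5,84.4,2,0,0,-0.32,-1],[28.5,84.4,2,0,0,-0.32,-1],[28.5,84.4,2,0,0,-0.32,-1],[28.5,84.4,2,0,0,-0.32,-1],[28.5,84.4,2,0,0,-0.32,-1],[28.5,84.4,2,0,0,-0.32,-1]]' 40; python3 - <<'E'
from h import *
np.set_printoptions(precision=4,suppress=True)
c=cam('wrist');snap('wrist','w1.png');print(c[2],c[1][:,2],proj(c,[.5265,.268,.131]),proj(c,[.5265,.268,.06]),bot.observe())
E
```

```text
t: 2.1
tool_pos: [0.5257, 0.2715, 0.2506]
tcp_rot: [-3.137, -0.131, 0.003]
ft_force: [0.6, -0.2, 0.3]
gripper_width: 0.997
[0.5924 0.2771 0.3923] [-0.2658 -0.0203 -0.9638] [277.2099 199.8456] [276.2918 181.9342] {'t': 2.15, 'qpos': array([ 0.0222,  0.3292, -0.7154,  1.4947,  0.2158,  1.3996, -2.1938]), 'qvel': array([ 0.0385, -0.0236,  0.0307,  0.0164,  0.0006,  0.0025,  0.0122]), 'tau': array([ -2.6179, -53.8073,  -9.5323, -39.0373,  -0.1417,  -0.1008,
        -0.2738]), 'tool_pos': array([0.5265, 0.2691, 0.2507]), 'tcp_rot': array([-3.1388, -0.1265,  0.0022]), 'ft_force': array([ 0.7243, -1.4345, -0.2068]), 'ft_torque': array([-0.0046, -0.0576,  0.0147]), 'gripper_width': 1.0006059060547912}
```

View pics/w1.png

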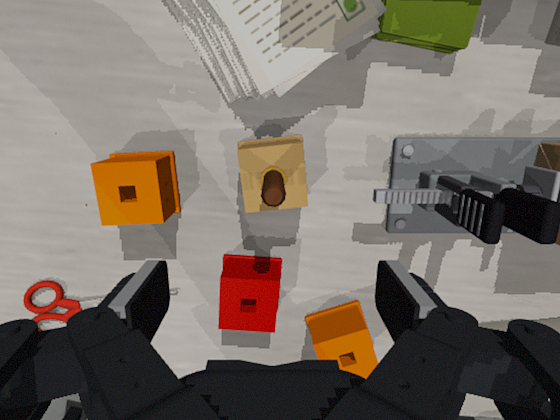

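The wrist view shows the handle top at about (273,192) and the stand's top face around (272,175), with no other tool in view. This is the wooden stand, so the choice is confirmed. Next I refine the position with a colour mask.

```bash
python3 - <<'E'
from h import *
np.set_printoptions(precision=4,suppress=True)
im=cv2.imread('pics/w1.png').astype(int);b,g,r=im[...,0],im[...,1],im[...,2]
m=((r<125)&(r>b+18)).astype(np.uint8);m[:140]=0;m[225:]=0;m[:,:235]=0;m[:,310:]=0
n,l,s,ce=cv2.connectedComponentsWithStats(m);i=1+s[1:,4].argmax();print(s[i],ce[i])
ys,xs=np.where(l==i)
for y in range(ys.min(),ys.max()+1,3):print(y,xs[ys==y].min(),xs[ys==y].max(),end='; ')
c=cam('wrist')
x,y0,w,h=s[i][:4]
u=(xs[ys>ys.max()-12].min()+xs[ys>ys.max()-12].max())/2
v=y0+h-1-w/2
print(u,v,onz(c,(u,v),.131),bot.observe()['tool_pos'],bot.observe()['tcp_rot'])
st=cv2.inRange(cv2.cvtColor(im.astype(np.uint8),cv2.COLOR_BGR2HSV),(12,60,120),(25,160,255));st[:125]=0;st[225:]=0;st[:,:230]=0;st[:,315:]=0
q=cv2.minAreaRect(cv2.findNonZero(st));print(q);print([onz(c,p,.056) for p in cv2.boxPoints(q)], onz(c,q[0],.056))
E
```

```text
[261 170  25  38 736] [272.8546 188.7215]
170 270 276; 173 266 280; 176 264 282; 179 264 283; 182 263 283; 185 262 283; 188 262 284; 191 262 284; 194 261 285; 197 261 284; 200 262 283; 203 264 281; 206 268 277; 272.5 194.5 [0.5312 0.2694 0.131 ] [0.5265 0.2691 0.2507] [-3.1388 -0.1265  0.0022]
((272.4700012207031, 173.41807556152344), (72.61154174804688, 66.22206115722656), 83.92753601074219)
[array([0.5633, 0.3074, 0.056 ]), array([0.575 , 0.2451, 0.056 ]), array([0.5046, 0.23  , 0.056 ]), array([0.4919, 0.2958, 0.056 ])] [0.5347 0.2697 0.056 ]
```

```bash
python3 -m pendant '[[0.2,0.1,-6,0,0,0,-1],[0.2,0.1,-12,0,0,0,-1],[0.2,0.1,-16,0,0,0,-1],[0.2,0.1,-17.3,0,0,0,-1],[0.2,0.1,-17.3,0,0,0,0],[0.2,0.1,-17.3,0,0,0,0.6],[0.2,0.1,-17.3,0,0,0,1],[0.2,0.1,-17.3,0,0,0,1],[0.2,0.1,-17.3,0,0,0,1],[0.2,0.1,-17.3,0,0,0,1],[0.2,0.1,-17.3,0,0,0,1]]' 40
```

```text
t: 3.52
tool_pos: [0.5297, 0.2691, 0.0794]
tcp_rot: [-3.139, -0.122, -0.002]
ft_force: [-0.8, -1.1, 7.3]
gripper_width: 0.222
```

```bash
python3 -m pendant '[[0,0,2,0,0,0,1],[0,0,6,0,0,0,1],[0,0,11,0,0,0,1],[0,0,16.5,0,0,0,1],[0,-4,16.5,0,0,0,1],[0,-10,16.5,0,0,0,1],[0.3,-16,16.5,0,0,0,1],[0.5,-22,16.5,0,0,0,1],[0.5,-27,16.5,0,0,0,1],[0.5,-30,16.5,0,0,0,1],[0.5,-30,12,0,0,0,1],[0.5,-30,9.5,0,0,0,1],[0.5,-30,9,0,0,0,1],[0.5,-30,9,0,0,0,1]]' 40; python3 - <<'E'
from h import *
np.set_printoptions(precision=4,suppress=True)
w=snap('wrist','w2.png');s=snap('side','s2.png');o=bot.observe();print(o['t'],o['tool_pos'],o['tcp_rot'],o['ft_force'],o['gripper_width'])
c=cam('wrist');p=o['tool_pos'];print('tip pred',proj(c,p-[0,0,.069]),proj(cam('side'),p-[0,0,.069]))
A=cv2.resize(s[180:270,240:330],None,fx=4.6,fy=4.6,interpolation=cv2.INTER_CUBIC)
out=np.zeros((420,800,3),np.uint8);out[:420,:380]=w[:,90:470];out[:414,385:799]=A
cv2.imwrite('pics/c2.png',out[:,:,::-1])
E
```

```text
t: 5.28
tool_pos: [0.5345, -0.031, 0.1695]
tcp_rot: [3.139, 0.123, 0.002]
ft_force: [0.5, 0.5, -0.9]
gripper_width: 0.222
5.375 [ 0.5349 -0.031   0.1699] [3.1389 0.1226 0.0032] [ 0.4363 -0.5609 -1.2512] 0.21978583704656038
tip pred [272.3489 220.4544] [285.5056 206.9949]
```

View pics/c2.png

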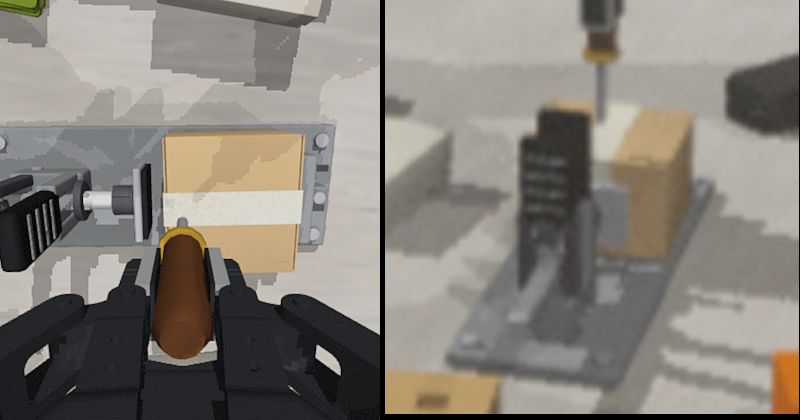

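The burnisher is held straight. Its tip is at wrist pixel (272,219), against (272,220) predicted, and it hovers over the trigger-side end of the tape. The tape spans columns 253 to 392 and rows 190 to 227 of the full picture. Next I measure the tape line from this view.

```bash
python3 - <<'E'
from h import *
np.set_printoptions(precision=4,suppress=True)
im=cv2.imread('pics/w2.png');c=cam('wrist')
hsv=cv2.cvtColor(im,cv2.COLOR_BGR2HSV);m=cv2.inRange(hsv,(0,0,170),(180,60,255));m[:180]=0;m[235:]=0;m[:,:252]=0;m[:,395:]=0
n,l,s,ce=cv2.connectedComponentsWithStats(m);i=1+s[1:,4].argmax();print(s[i])
ys,xs=np.where(l==i)
pts=[]
for x in (300,320,340,360,380):
    y=ys[xs==x];pts.append((x,(y.min()+y.max())/2));print(x,y.min(),y.max(),end=';')
W=np.array([onz(c,p,.08) for p in pts]);print(W)
k=np.polyfit(W[:,1],W[:,0],1);print('line x=',k,'ang',np.arctan2(-1,-k[0]))
for x in(255,260):
    y=ys[xs==x];print(x,y.min(),y.max())
for u in (s[i][0],s[i][0]+s[i][2]-1):print('end',onz(c,(u,208),.08))
E
```

```text
[ 253  190  141   37 4647]
300 192 225;320 191 225;340 191 224;360 191 224;380 190 223;[[ 0.5385 -0.0501  0.08  ]
 [ 0.54   -0.0639  0.08  ]
 [ 0.5414 -0.0777  0.08  ]
 [ 0.5425 -0.0916  0.08  ]
 [ 0.5443 -0.1053  0.08  ]]
line x= [-0.1016  0.5334] ang -1.4695115007408868
255 193 226
260 193 226
end [ 0.5363 -0.0174  0.08  ]
end [ 0.5439 -0.1145  0.08  ]
```

```bash
python3 -m pendant '[[0.1,0,-1,0,0,0,1],[0.15,0,-1.5,0,0,0,1],[0.15,0,-1.6,0,0,0,1],[0.15,0,-1.6,0,0,0,1]]'; python3 -m pendant '[[0,0,-0.1,0,0,0,1],[0,0,-0.1,0,0,0,1]]';  python3 -m pendant '[[0,0,-0.1,0,0,0,1],[0,0,-0.1,0,0,0,1]]'
```

```text
t: 5.88
tool_pos: [0.5356, -0.0312, 0.1523]
tcp_rot: [-3.139, -0.122, 0.0]
ft_force: [-0.6, 0.4, -1.0]
gripper_width: 0.22
t: 6.12
tool_pos: [0.5357, -0.0312, 0.1514]
tcp_rot: [3.139, 0.122, 0.0]
ft_force: [-0.2, 0.1, -0.9]
gripper_width: 0.22
t: 6.38
tool_pos: [0.5356, -0.0312, 0.1503]
tcp_rot: [3.139, 0.122, -0.0]
ft_force: [1.4, -0.7, -1.6]
gripper_width: 0.225
```

```bash
python3 -m pendant '[[0,0,-0.05,0,0,0,1],[0,0,-0.05,0,0,0,1]]'; python3 -m pendant '[[0,0,-0.05,0,0,0,1],[0,0,-0.05,0,0,0,1]]'
```

```text
t: 6.62
tool_pos: [0.5357, -0.0312, 0.15]
tcp_rot: [3.139, 0.122, 0.0]
ft_force: [-1.3, 0.6, 1.9]
gripper_width: 0.219
t: 6.88
tool_pos: [0.5359, -0.0312, 0.1498]
tcp_rot: [3.139, 0.122, 0.001]
ft_force: [-1.8, 0.4, 5.6]
gripper_width: 0.223
```

```bash
python3 -m pendant '[[0.03,-0.37,0.02,0,0,0,1],[0.06,-0.75,0.02,0,0,0,1],[0.09,-1.12,0.02,0,0,0,1],[0.12,-1.5,0.02,0,0,0,1]]'
```

```text
t: 7.38
tool_pos: [0.5371, -0.0459, 0.1497]
tcp_rot: [-3.138, -0.123, -0.001]
ft_force: [0.0, 4.4, 4.6]
gripper_width: 0.225
```

```bash
python3 -m pendant '[[0.03,-0.37,0,0,0,0,1],[0.06,-0.75,0,0,0,0,1],[0.09,-1.12,0,0,0,0,1],[0.12,-1.5,0,0,0,0,1],[0.15,-1.87,0,0,0,0,1]]'; python3 - <<'E'
from h import *
w=snap('wrist','w3.png');cv2.imwrite('pics/c3.png',cv2.resize(w[170:250,230:410],None,fx=4,fy=4,interpolation=cv2.INTER_CUBIC)[:,:,::-1])
E
```

```text
t: 8.0
tool_pos: [0.5386, -0.0645, 0.1497]
tcp_rot: [-3.138, -0.123, -0.001]
ft_force: [-0.6, 4.4, 5.0]
gripper_width: 0.224
```

View pics/c3.png

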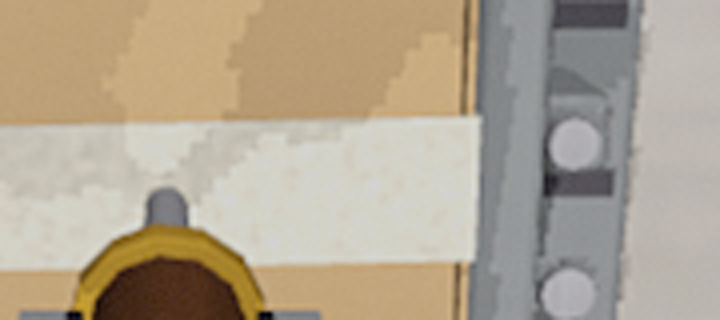

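The tip rests near the tape's middle, about 1.5 mm to the robot side, with roughly 40 mm left to tape_3. I continue the stroke with a small x correction.

```bash
python3 -m pendant '[[0.06,-0.37,0,0,0,0,1],[0.12,-0.75,0,0,0,0,1],[0.18,-1.12,0,0,0,0,1],[0.24,-1.5,0,0,0,0,1],[0.28,-1.87,0,0,0,0,1],[0.31,-2.25,0,0,0,0,1]]'
```

```text
t: 8.8
tool_pos: [0.5419, -0.0862, 0.1501]
tcp_rot: [-3.138, -0.124, -0.002]
ft_force: [-0.4, 6.2, 7.7]
gripper_width: 0.223
```

```bash
python3 -m pendant '[[0.03,-0.37,0,0,0,0,1],[0.06,-0.75,0,0,0,0,1],[0.09,-1.12,0,0,0,0,1],[0.12,-1.5,0,0,0,0,1],[0.14,-1.75,0,0,0,0,1],[0.14,-1.75,0,0,0,0,1]]'; python3 - <<'E'
from h import *
w=snap('wrist','w4.png');cv2.imwrite('pics/c4.png',cv2.resize(w[170:250,190:370],None,fx=4,fy=4,interpolation=cv2.INTER_CUBIC)[:,:,::-1])
E
```

```text
t: 9.55
tool_pos: [0.5431, -0.1051, 0.1498]
tcp_rot: [-3.139, -0.122, -0.001]
ft_force: [-0.6, 2.5, 5.9]
gripper_width: 0.226
```

View pics/c4.png

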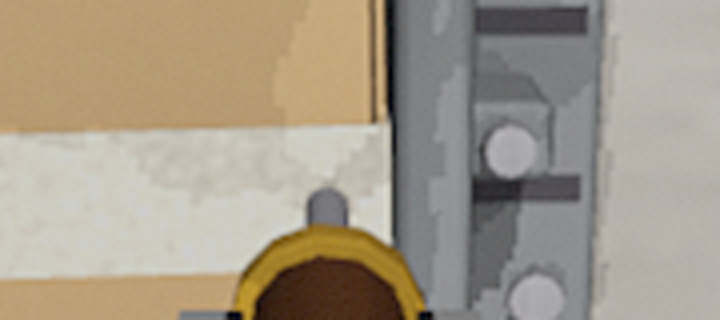

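The stroke ends 10 mm inside the anvil-side edge. I add 1.5 mm, lift, and carry the tool back over the stand.

```bash
python3 -m pendant '[[0.02,-0.15,0,0,0,0,1],[0.02,-0.15,2,0,0,0,1],[0.02,-0.15,6,0,0,0,1],[0,1,9.4,0,0,0,1],[-0.2,6,9.4,0,0,0,1],[-0.4,12,9.4,0,0,0,1],[-0.6,18,9.4,0,0,0,1],[-0.9,24,9.4,0,0,0,1],[-1.1,30,9.4,0,0,0,1],[-1.3,35,9.4,0,0,0,1],[-1.37,37.4,9.4,0,0,0,1],[-1.37,37.4,6,0,0,0,1],[-1.37,37.4,1,0,0,0,1],[-1.37,37.4,-0.8,0,0,0,1],[-1.37,37.4,-0.8,0,0,0,1],[-1.37,37.4,-0.8,0,0,0,1]]'; python3 - <<'E'
from h import *
s=snap('side','s5.png');w=snap('wrist','w5.png')
o=np.zeros((420,800,3),np.uint8);o[:400,:400]=cv2.resize(s[210:310,200:300],None,fx=4,fy=4,interpolation=cv2.INTER_CUBIC);o[:400,400:800]=w[20:420,80:480]
cv2.imwrite('pics/c5.png',o[:,:,::-1])
E
```

```text
t: 11.6
tool_pos: [0.5301, 0.2695, 0.1433]
tcp_rot: [-3.138, -0.122, -0.003]
ft_force: [1.2, 0.5, -1.1]
gripper_width: 0.225
```

View pics/c5.png

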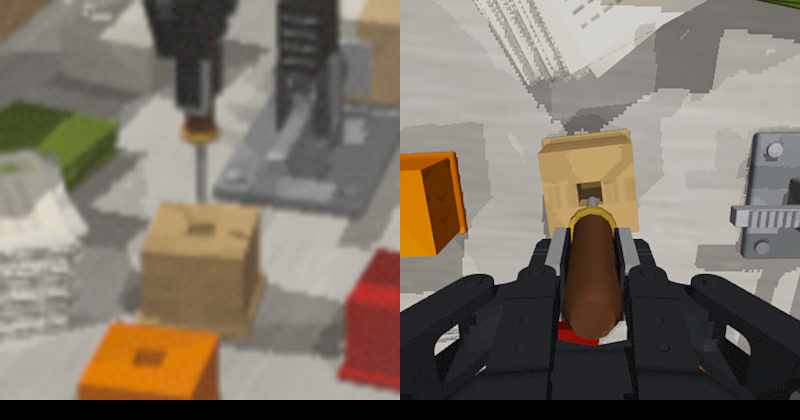

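The side view shows the tip just above the hole mouth in the stand, at (201,203) and (201,228) of the crop. The wrist view shows the hole at full-picture (270,208). Next I check the offset numerically.

```bash
python3 - <<'E'
from h import *
np.set_printoptions(precision=4,suppress=True)
c=cam('wrist');s=cam('side');o=bot.observe();p=o['tool_pos'];print(p)
print('tip proj wrist',proj(c,p-[0,0,.0702]),'side',proj(s,p-[0,0,.0702]),'at hole',proj(c,[p[0],p[1],.056]),proj(s,[p[0],p[1],.056]))
w=cv2.imread('pics/w5.png');print('hole wrist',onz(c,(270,208),.056),'side',onz(s,(200+201/4-.4,210+228/4-.4),.056))
g=cv2.cvtColor(w,cv2.COLOR_BGR2GRAY)[195:228,250:290]
for r in g[::2]:print(*r[::2])
E
```

```text
[0.53   0.2695 0.1433]
tip proj wrist [272.4715 219.9506] side [249.1019 261.4162] at hole [272.4625 212.5423] [249.2169 267.4037]
hole wrist [0.5332 0.2715 0.056 ] side [0.5301 0.2652 0.056 ]
155 155 161 168 167 167 166 167 165 166 166 165 167 167 166 166 166 156 153 147
154 155 156 154 162 164 165 167 166 165 167 166 167 166 164 169 169 144 149 149
154 156 155 154 155 162 168 166 166 166 167 167 167 168 170 156 147 147 148 146
155 154 156 155 158 159 157 173 174 162 155 152 139 135 117 115 158 142 139 139
155 151 150 135 118 102 106 87 78 77 83 86 85 86 88 99 157 139 136 145
154 152 146 114 49 52 93 90 87 89 85 88 88 90 90 86 170 162 158 157
155 151 150 126 50 48 94 91 82 85 82 77 74 62 63 47 165 161 158 158
155 149 155 142 47 46 60 54 55 53 56 52 53 56 53 44 152 162 158 155
153 154 152 156 49 56 55 55 54 58 60 55 55 54 58 49 151 162 157 157
154 152 151 159 59 52 60 56 55 59 61 60 63 58 59 55 144 161 158 157
153 153 152 156 84 52 61 61 60 59 59 53 55 53 56 55 138 159 159 156
154 155 150 155 102 50 58 55 56 58 105 125 113 60 52 59 116 166 159 157
153 154 151 156 119 48 102 98 102 97 124 125 126 116 130 55 92 167 158 157
152 155 151 153 127 109 124 123 114 102 122 128 122 111 118 104 98 164 160 156
153 155 154 152 138 118 120 119 109 103 123 127 126 112 105 107 114 165 161 161
155 153 152 150 138 109 108 114 107 102 118 125 124 111 149 171 171 167 168 166
159 160 159 163 166 166 167 151 115 117 116 117 113 112 111 124 155 169 167 166
```

The hole centre is about (270,214) and the tip axis projects to (272,213), so they agree within about 2 mm against a play of ±5 mm. I nudge 1 mm in +y and lower.

```bash
python3 -m pendant '[[0,0.1,0,0,0,0,1],[0,0.1,-1.5,0,0,0,1],[0,0.1,-3,0,0,0,1],[0,0.1,-4.5,0,0,0,1],[0,0.1,-5.7,0,0,0,1],[0,0.1,-6.1,0,0,0,1],[0,0.1,-6.1,0,0,0,1]]'; python3 -m pendant '[[0,0,-0.15,0,0,0,1],[0,0,-0.25,0,0,0,1],[0,0,-0.25,0,0,0,1]]'
```

```text
t: 12.58
tool_pos: [0.5292, 0.2702, 0.0805]
tcp_rot: [-3.139, -0.122, -0.0]
ft_force: [-0.2, -0.2, 0.1]
gripper_width: 0.217
t: 12.95
tool_pos: [0.5296, 0.2704, 0.0793]
tcp_rot: [-3.139, -0.122, -0.002]
ft_force: [-2.2, -2.0, 7.8]
gripper_width: 0.226
```

```bash
python3 -m pendant '[[0,0,0.15,0,0,0,0.6],[0,0,0.15,0,0,0,0.2],[0,0,0.15,0,0,0,-1],[0,0,0.15,0,0,0,-1],[0,0,0.15,0,0,0,-1],[0,0,0.15,0,0,0,-1],[0,0,3,0,0,0,-1],[0,0,9,0,0,0,-1],[0,0,15,0,0,0,-1],[0,-1,17.2,0,0,0,-1],[-0.3,-20,17.2,0,0,0,-1],[-0.3,-20,17.2,0,0,0,-1],[-0.3,-20,17.2,0,0,0,-1],[-0.3,-20,17.2,0,0,0,-1],[-0.3,-20,17.2,0,0,0,-1],[-0.3,-20,17.2,0,0,0,-1]]'; python3 - <<'E'
from h import *
np.set_printoptions(precision=4,suppress=True)
c=cam('wrist');w=snap('wrist','w6.png');s=snap('side','s6.png')
o=np.zeros((600,800,3),np.uint8);o[:300,:300]=cv2.resize(s[210:310,200:300],None,fx=3,fy=3,interpolation=cv2.INTER_CUBIC);o[:600,300:800]=cv2.resize(w[40:340,160:410],None,fx=2,fy=2,interpolation=cv2.INTER_CUBIC)
cv2.imwrite('pics/c6.png',o[:,:,::-1]);print(bot.observe()['tool_pos'],proj(c,[.526,.07,.145]))
E
```

```text
t: 14.95
tool_pos: [0.526, 0.0718, 0.2501]
tcp_rot: [-3.139, -0.126, -0.0]
ft_force: [0.7, 0.6, 0.8]
gripper_width: 0.999
[0.526  0.0716 0.25  ] [274.833  205.7188]
```

View pics/c6.png

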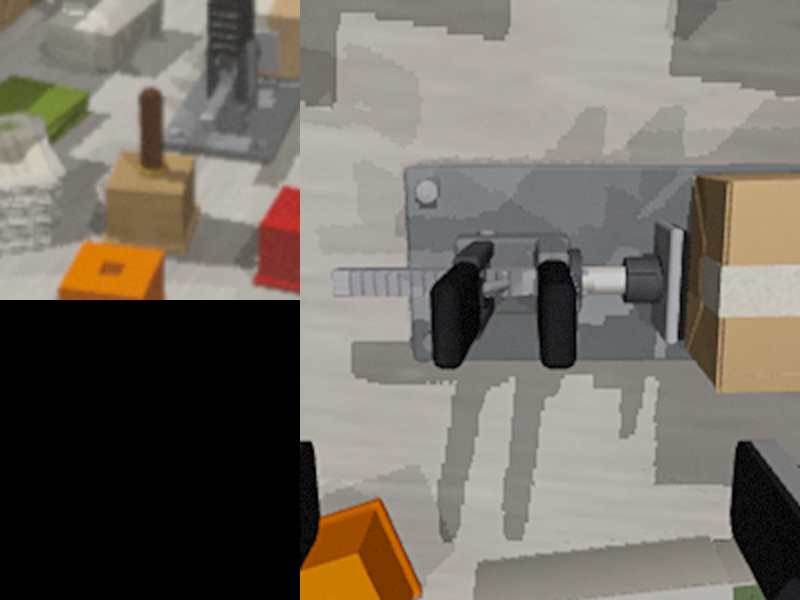

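The burnisher stands upright in its stand. In the wrist view the trigger top's outer edge is at crop u≈433 and the grip's front edge at u≈576, with the near ends of both blades at v≈365.

```bash
python3 - <<'E'
from h import *
np.set_printoptions(precision=4,suppress=True)
c=cam('wrist');f=lambda u,v,z=.145:onz(c,(160+(u-300)/2,40+v/2),z)
gb=f(576,350);ga=f(539,350);tb=f(433,340);near=f(557,366);far=f(557,268);tnear=f(450,366)
print(gb,ga,tb,near,far,tnear,'span',gb[1]-tb[1],'L',near[0]-far[0])
print('padtop gap',f(684,280,.06),f(690,280,.05),f(655,280,.05),f(625,280,.05),f(580,280,.05))
g=cv2.imread('pics/w6.png')[:,:,2]
for r in (205,212,218):print(r,g[r,222:304:1])
E
```

```text
[0.5203 0.052  0.145 ] [0.5192 0.0657 0.145 ] [0.5199 0.1052 0.145 ] [0.5135 0.0584 0.145 ] [0.5505 0.0619 0.145 ] [0.5103 0.0984 0.145 ] span -0.05328433949514018 L -0.03697762376479441
padtop gap [ 0.5351 -0.0056  0.06  ] [ 0.5336 -0.0111  0.05  ] [0.5322 0.0064 0.05  ] [0.531  0.0214 0.05  ] [0.5291 0.044  0.05  ]
205 [ 98  97  87  64  16  24  25  28  30  32  35  34  27  21  25  27  18  17
  16  15  13  12   8   3   7   0   4  39  32  53  89 104  99 101  98  99
  98 102 100 102 101 102 103 103 102 102 100 102 102 100 101 102 100 100
 100 104  84  24   8  12  24  27  31  29  32  30  32  34  33  34  28  29
  28  31   5  14  76 105  99  98 100 100]
212 [127 128 127 108  48  14  23  32  35  37  37  32  31  28  30  26  25  23
   3  15  10   9   0  42  89 106 104  99 100  98  98 100  99 100 101 100
 101  98 102 100  99 102 102  98  98 100 100 102 103 100  99 100  99 101
  98 103 106  76   0  26  16  26  31  32  33  31  32  31  29  33  27  27
  25  22  24  11  81 107  99  99  97 101]
218 [100 103 106  91  45  12  28  35  40  38  35  35  26  34  26  21  33  22
  20   6  37  91 103 103 101  98 100  98 100  99 100 101 100 101 101  99
  99  98  99 100  99 100  97 101 100  98  98  98  99 100 100  98 100  98
 102 100 105  87  39  18  23  22  38  37  30  31  36  34  29  33  31  34
  26  20  15   2  79 103 102  98  96  99]
```

```bash
python3 -m pendant '[[0.15,0.4,-5,0,0,0,-1],[0.15,0.4,-10,0,0,0,-1],[0.15,0.4,-13.5,0,0,0,-1],[0.15,0.2,-14.3,0,0,0,-1],[0.15,0.1,-14.3,0,0,0,-1]]' 35; python3 -m pendant '[[0,0,0,0,0,0,0],[0,0,0,0,0,0,1],[0,0,0,0,0,0,1],[0,0,0,0,0,0,1],[0,0,0,0,0,0,1],[0,0,0,0,0,0,1]]' 35; python3 - <<'E'
from h import *
w=snap('wrist','w7.png');t=snap('top','t7.png')
o=np.zeros((420,800,3),np.uint8);o[:,:560]=w;o[:240,560:800]=cv2.resize(t[180:240,230:290],None,fx=4,fy=4,interpolation=cv2.INTER_CUBIC)
cv2.imwrite('pics/c7.png',o[:,:,::-1])
E
```

```text
t: 15.68
tool_pos: [0.528, 0.0715, 0.1077]
tcp_rot: [-3.139, -0.123, -0.0]
ft_force: [-0.5, 0.2, -0.2]
gripper_width: 0.996
t: 16.42
tool_pos: [0.5293, 0.0713, 0.1103]
tcp_rot: [3.139, 0.121, 0.006]
ft_force: [-5.7, -3.2, 19.8]
gripper_width: 0.44
```

View pics/c7.png

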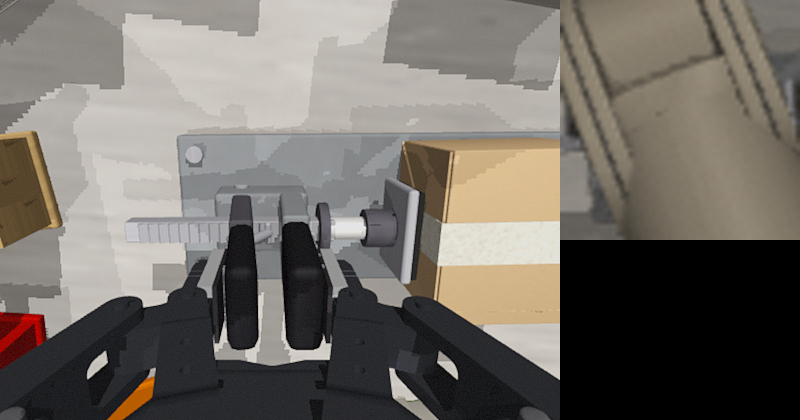

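The first squeeze is full (opening 0.44 × 85 ≈ 37 mm). The wrist view at (320–395, 229) clearly shows the flange, the pale spring gap, the pad boss and the pad, so I can measure these numerically after each stroke.

```bash
cat > gap.py <<'E'
from h import *
np.set_printoptions(precision=4,suppress=True)
import sys
c=cam('wrist');w=snap('wrist',sys.argv[1]);o=bot.observe()
hsv=cv2.cvtColor(w,cv2.COLOR_RGB2HSV);g=cv2.cvtColor(w,cv2.COLOR_RGB2GRAY)
# row of the rod axis at z=.05
for dv in(-3,0,3):
    y0=proj(c,[.531,.03,.05]);r=int(round(y0[1]))+dv
    row=g[r,300:440];b=(row>135)
    # longest bright run between flange and boss
    runs=[];st=None
    for i,x in enumerate(list(b)+[0]):
        if x and st is None:st=i
        if not x and st is not None:
            runs.append((st+300,i+300));st=None
    runs=[q for q in runs if q[1]-q[0]>4]
    print(r,runs,[ (round(onz(c,(a-.5,r),.05)[1]*1e3,1),round(onz(c,(e-.5,r),.05)[1]*1e3,1)) for a,e in runs])
print('t',o['t'],'w',o['gripper_width']*85,'boxedge y .08 px',)
E
python3 gap.py w8.png
```

```text
224 [(309, 319), (331, 365), (407, 416)] [(np.float64(49.2), np.float64(43.0)), (np.float64(35.7), np.float64(14.8)), (np.float64(-10.9), np.float64(-16.4))]
227 [(310, 318), (331, 366), (406, 416)] [(np.float64(48.3), np.float64(43.4)), (np.float64(35.4), np.float64(13.9)), (np.float64(-10.6), np.float64(-16.8))]
230 [(311, 318), (331, 366), (406, 415)] [(np.float64(47.5), np.float64(43.2)), (np.float64(35.2), np.float64(13.7)), (np.float64(-11.0), np.float64(-16.5))]
t 16.575 w 36.60323323643173 boxedge y .08 px
```

```bash
python3 -m pendant '[[0,0,0,0,0,0,-1],[0,0,0,0,0,0,-1],[0,0,0,0,0,0,-1],[0,0,0,0,0,0,-1],[0,0,0,0,0,0,0],[0,0,0,0,0,0,1],[0,0,0,0,0,0,1],[0,0,0,0,0,0,1],[0,0,0,0,0,0,1],[0,0,0,0,0,0,1]]' 35; python3 gap.py w9.png
```

```text
t: 17.82
tool_pos: [0.5284, 0.0713, 0.1088]
tcp_rot: [3.139, 0.122, 0.003]
ft_force: [-6.1, -2.0, 17.6]
gripper_width: 0.44
223 [(310, 329), (342, 377), (419, 429)] [(np.float64(48.8), np.float64(37.3)), (np.float64(29.4), np.float64(8.1)), (np.float64(-17.4), np.float64(-23.5))]
226 [(310, 329), (342, 377), (418, 428)] [(np.float64(48.6), np.float64(37.0)), (np.float64(29.1), np.float64(7.8)), (np.float64(-17.2), np.float64(-23.3))]
229 [(311, 328), (342, 377), (418, 428)] [(np.float64(47.8), np.float64(37.4)), (np.float64(28.9), np.float64(7.5)), (np.float64(-17.5), np.float64(-23.7))]
t 17.875 w 37.09618812960433 boxedge y .08 px
```

```bash
python3 -m pendant '[[0,0,0,0,0,0,-1],[0,0,0,0,0,0,-1],[0,0,0,0,0,0,-1],[0,0,0,0,0,0,-1],[0,0,0,0,0,0,0],[0,0,0,0,0,0,1],[0,0,0,0,0,0,1],[0,0,0,0,0,0,1],[0,0,0,0,0,0,1],[0,0,0,0,0,0,1]]' 35; python3 gap.py w10.png
```

```text
t: 19.12
tool_pos: [0.5284, 0.0713, 0.1088]
tcp_rot: [3.139, 0.122, 0.003]
ft_force: [-6.1, -2.7, 18.1]
gripper_width: 0.438
223 [(310, 339), (352, 382), (424, 433)] [(np.float64(48.8), np.float64(31.2)), (np.float64(23.3), np.float64(5.1)), (np.float64(-20.5), np.float64(-25.9))]
226 [(310, 339), (352, 382), (424, 433)] [(np.float64(48.6), np.float64(30.9)), (np.float64(23.0), np.float64(4.7)), (np.float64(-20.8), np.float64(-26.3))]
229 [(311, 338), (352, 382), (423, 433)] [(np.float64(47.8), np.float64(31.3)), (np.float64(22.8), np.float64(4.4)), (np.float64(-20.6), np.float64(-26.7))]
t 19.175 w 37.26032738218646 boxedge y .08 px
```

```bash
python3 -m pendant '[[0,0,0,0,0,0,-1],[0,0,0,0,0,0,-1],[0,0,0,0,0,0,-1],[0,0,0,0,0,0,-1],[0,0,0,0,0,0,0],[0,0,0,0,0,0,1],[0,0,0,0,0,0,1],[0,0,0,0,0,0,1],[0,0,0,0,0,0,1],[0,0,0,0,0,0,1]]' 35; python3 gap.py w11.png
```

```text
t: 20.42
tool_pos: [0.5285, 0.0713, 0.109]
tcp_rot: [3.139, 0.122, 0.003]
ft_force: [-6.3, -1.6, 18.3]
gripper_width: 0.438
223 [(310, 349), (362, 382), (424, 433)] [(np.float64(48.8), np.float64(25.1)), (np.float64(17.2), np.float64(5.1)), (np.float64(-20.5), np.float64(-26.0))]
226 [(310, 348), (362, 382), (424, 433)] [(np.float64(48.6), np.float64(25.5)), (np.float64(16.9), np.float64(4.7)), (np.float64(-20.9), np.float64(-26.3))]
229 [(311, 348), (362, 382), (423, 433)] [(np.float64(47.8), np.float64(25.2)), (np.float64(16.7), np.float64(4.4)), (np.float64(-20.6), np.float64(-26.7))]
t 20.475 w 37.53749091703359 boxedge y .08 px
```

```bash
python3 - <<'E'
from h import *
w=cv2.imread('pics/w11.png')[:,:,::-1];s=snap('side','s12.png')
o=np.zeros((420,800,3),np.uint8);o[:,:500]=w[:,60:];o[:300,500:800]=cv2.resize(s[190:310,200:320],(300,300),interpolation=cv2.INTER_CUBIC)
cv2.imwrite('pics/c12.png',o[:,:,::-1])
E
```

```text
(no output)
```

View pics/c12.png

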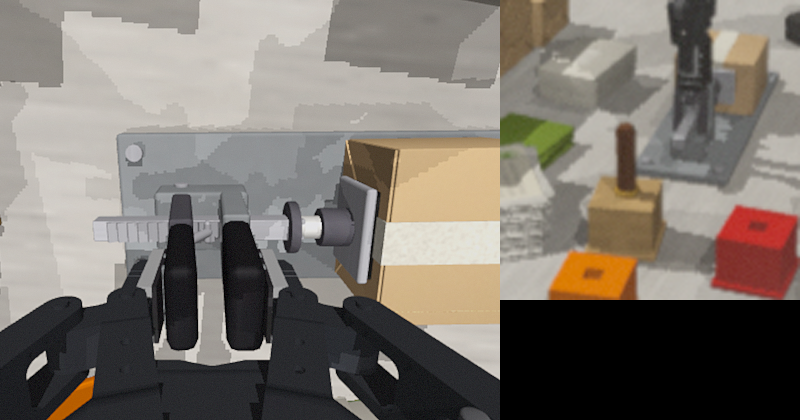

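The pad is flat on the box end at crop (365,235), with the spring gap at about half (302–322, 228). The trigger is fully squeezed and the burnisher stands upright in its stand, so I hand in.

```bash
python3 -c "
from plant import bot
o=bot.observe();print(o['t'],o['gripper_width']*85,o['ft_force']);print(bot.finish_job())"
```

```text
20.525 36.9801340288274 [-6.59450693 -1.11039099 17.85265952]
the job is handed in; nothing more can be done
None
```

The job is done and handed in at t ≈ 20.5 s of the 61 s allowed.

- **Burnishing:** I drew the tip from tape_0 to about 1.5 mm past tape_3 at about 3 cm/s. The upward force was 4.6 to 7.7 N at every check. At mid-stroke the tip ran about 1.5 to 2 mm to the robot side of the tape's middle, and I corrected that for the second half. I saw no dent in the pictures, but did not check for one separately.
- **Burnisher return:** It is back in the light-wood stand, and both later side views show it upright.
- **Clamping:** I made four full squeezes with a 35 N grip.
    - **Spring:** The gap between flange and pad went from 21.5 mm free to 18.3 mm, then to 12.2 mm. That is about 9.3 mm of the 22 mm travel. One more stroke would have given about 15 mm, further from half.
    - **Box:** The pad did not move between the last two strokes, so the box is against the anvil.
    - **Trigger:** It is still held fully squeezed, with the jaws reading about 37 mm (38 mm expected).

**Where readings disagreed:**
- The top and wrist cameras differed by 2 to 4 mm on the tape line, so I steered by the tip's position relative to the tape in the wrist view.
- While squeezing, the wrist reads about 18 N upward, probably because the pads swing forward as they close. This is far below the 120 N limit.

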